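Lock the bayonet cap on the clay extruder

ROBOT

A 7-joint arm with a two-finger parallel gripper is mounted at the origin on the work surface; the furniture and walls round the work are solid. World frame = base frame: x ahead of the robot, y to its left, z up, the work surface at z = 0. Lengths are in m, angles in rad, forces in N, time in s.
With the tool pointing down it reaches from about 0.425 to 0.925 m from the base axis. Payload 6.8 kg.
Tool frame: the origin (TCP) lies between the finger pads; the fingertips stand 14 mm ahead of it and the grasp point (between the pads) lies 5 mm behind it; z points along the fingers, y is the line along which they close (so a half turn about z gives the same grasp; the last joint's range is limited). The gripper opens to 85 mm and grips with 20 to 120 N. Pads are 22 mm wide; open, the fingers measure 114 mm over their backs; the gripper's body (76 mm by 85 mm) begins 54 mm behind the grasp point. The pads swing forward as they close: fully open they stand 13 mm farther back than shut.
Start: joints at [-1.393, 0.477, 0.022, 1.555, -0.011, 1.109, -0.083], TCP at [0.19, 0.648, 0.245] pointing down, gripper open.
Joint ranges: [-2.96, 2.96], [-0.34, 2.1], [-1.41, 1.46], [0.24, 2.44], [-1.37, 4.51], [0.17, 1.92], [-2.96, 2.96]. Speed limits (rad/s): [2.39, 2.39, 3.14, 3.14, 3.14, 3.14, 3.14].

INTERFACE

Orientations are given as a rotation vector (axis times angle).
In Python, from bench import r, eyes, ticket gives the robot as it stands. The module is installed in compiled form; this text tells all that it offers.
- The arm moves only by the tool arm_command, never from a script. Its argument "plan" is text: rows parted by semicolons, each of 4 numbers parted by spaces: the shift along the tool's x, y, z in m, then the turn about the tool's z in degrees. In form: tx ty tz yaw; .... A call has 1 to 20 rows; each row shifts and turns the commanded pose from where the row before left it, along the tool's axes as they then stand; what a row does not reach is not made up. A row lasts 1/8 s, in which the tool goes at most 62.5 mm and 10.7 degrees, less where a joint would pass 70% of its speed; a pose out of reach is approached as far as the arm can. A call is refused whole if a number of a shift passes 0.0625 or a number of a turn 10.7, either way. A call with a gripper value outside its range is refused whole. "hand" is the closure, from -1 (fully open) to 1 (shut), set as the call begins (left out, the last holds). The fingers move at their own pace and stop on an object; "grip_force" is the grip in N (left out, the last holds). Time passes only in rows, so rows that do not move let the fingers close. It gives the time, the measured TCP pose, the force, the opening and the grip force at its end, in the units of the state.
- r.get_obs(): the state, without advancing time (a new reading comes with each control period).
- eyes.grab_frame(name): name is "scene" or "top" or "wrist"; returns (picture, depth): 384x512x3 uint8, red, green, blue; 384x512 float32, m along the optical axis (not along the pixel's ray), 0 where there is no reading.
- eyes.calibration(name): a dict with "fov_y" (degrees; the focal length in pixels is half the picture's height over the tangent of half this angle, whatever the lens; pixels are square), "cx", "cy" (the principal point, pixels), "k1" (the pictures are not rectified: a ray, as slopes to the right and down, at radius r is drawn at 1 + k1 r^2 times it, then the intrinsics apply), "origin" and "attitude" of the camera in the world; the wrist camera has in their place "tool_from_camera" (4x4, takes a point from camera to tool coordinates, whose origin is the TCP and whose axes are the flange's). Camera axes: x right, y up, looking along -z (the intrinsics and any distortion apply to the point x, -y, -z); pixel columns grow to the right and rows downward; lengths in m; the calibration is good to about 2 mm. A picture is of the moment at which its call begins: read the wrist's pose just before it. calibration takes no time and is no camera call.
- ticket.hand_in(): hands the job in; it is judged then, once.
The state is a dict: "clock": time; "joints": joint angles; "qvel": joint speeds; "tau": joint torques, N m; "tcp_pos": TCP position; "orientation": TCP orientation; "contact_force": force on the tool from outside, world axes, zero at the start; "moment": the same for the moment, N m; "grip_width": finger opening in m; "gripper_force": force on a finger pad.
Only numpy, scipy, OpenCV 4.12 (cv2) and the standard library are available. Lean on these libraries where they do the work, as an engineer would, in place of code of your own. Each camera call takes 0.05 s, during which the arm holds its last target. There are 200 camera calls.

TASK

Close the clay extruder: pick up the steel bayonet cap by its bar handle, lower it into the mouth of the upright barrel with its two pins through the two slots, and twist it clockwise (seen from above) until the ramps pull it properly hand-tight against the sprung seal, then let go. Feel for the tightness, because the seal does not always sit at the same height: a loose cap leaks, and a forced one (pushed, jammed or overtwisted) spoils the ramps. Leave the jar, the bowl, the wooden stamp and the loop tool where they are.

Things in the scene. Friction and masses are not known exactly. Their poses are not given: they have to be found in the camera images.
- cap_grip (a point): Grip point of the steel cap, on its axis, 54 mm above its underside and 16 mm below the top of its bar handle. The bar is 86 mm long (along x), 14 mm thick (along y) and stands 38 mm up from the flange (from 32 to 70 mm above the underside). z up. The cap stands upright on the bench and weighs about 0.35 kg (0.28 to 0.46). It is the same turned half round.
- cap: The cap; origin on its axis at its underside. Heights above that: plug, diameter 61, chamfered foot, 0 to 26 mm; flange, diameter 92, 26 to 32 mm; then the bar. Two round pins, diameter 8, axis at 7 mm, stick out of the plug along its +x and -x to 41 mm from the axis, in line with the bar. z up.
- mouth (a point): Centre of the mouth of the upright aluminium barrel (96 mm across, fixed on a wooden block 130 mm square), level with its flat top rim, 125 mm above the bench. z up. The mouth is a hole of diameter 66, 2.5 mm wider all round than the plug, with a slot on the +x and on the -x side for the pins, 14 mm wide and reaching 43 mm from the axis. Same turned half round.
- collar: The ring round the mouth (origin as mouth): two inward lips between the slots. Their undersides are ramps, 5 mm below the rim at the slot, falling 6 mm per rad clockwise seen from above, ending at a solid stop 1.75 rad from the slot. Greased: friction 0.35, give or take 20 per cent, so the cap does not turn back when let go.
- seat (a point): Usual place of the seal, 18.9 mm below the rim on the axis; the real seal, a flat rubber disc facing up, is up to 2.4 mm higher or lower (unmeasured). It yields 1 mm per 30 N, up to 5 mm. The cap comes to rest on it and turns freely until the pins meet the ramps, 0.35 to 1.25 rad clockwise from the slots. A light push down (3 N) eases off as the ramps take over: this tells first touch.
- ramp (a point): Point on the mouth's axis at the lips' entry, 5 mm below the rim. From first touch the clamping force climbs by 100 to 150 N per rad of twist and the cap sinks about 1 mm. Properly hand-tight is about 20 N of clamping: 0.3 to 0.6 N m while turning slowly (less when held still), 0.16 to 0.22 rad past first touch. 14 N is the least that seals; over 35 N the ramps are spoilt.
- slip_jar: Bystander: white jar with a black lid, diameter 66, 94 high; origin at the centre of its underside.
- water_pot: Bystander: blue open bowl, diameter 102, 64 high; origin at the centre of its underside.
- wood_stamp_1: Bystander: small turned wooden stamp, diameter 26, 50 high, upright; origin at the centre of its underside.
- loop_tool: Bystander: loop tool with a wooden handle, 174 long, 13 high, lying flat along its y; origin under its centre.
Things that resemble listed ones, but are neither listed nor needed, are in the scene too. Leave any orange or red look-alike of the cap alone.

How it is judged:
On the way:
1. the cap is down in the mouth with its pins through the slots, not yet turned (z of cap in the frame of collar below -0.0155 m and horizontal distance between cap and collar below 0.005 m and angle between the x axis of cap and the x axis of collar, either way round below 0.35 rad), for 0.1 s.
At the end, for the whole second after the job is handed in: The cap sits upright in the mouth (axis within 4 mm, tilt under 0.06 rad), turned at least 0.4 rad from the slots, underside more than 16.5 mm below the rim, at rest and let go, and its pins press on the ramps with 14 to 35 N (contact force between cap and collar between 14 and 35 N and angle between the x axis of cap and the x axis of collar, either way round above 0.4 rad and z of cap in the frame of collar below -0.0165 m and horizontal distance between cap and collar below 0.004 m and angle between cap's own z axis and vertical below 0.06 rad and linear speed of cap below 0.01 m/s); the robot touches nothing.
It fails at once if the cap is forced: it presses on the collar (rim, lips, ramps or stop) with more than 35 N (contact force between cap and collar above 35 N).
It fails at once if a bystander is moved by more than 25 mm (distance of any of slip_jar, water_pot, wood_stamp_1, loop_tool from where it was at the start of the episode above 0.025 m).
It also fails if it takes over 72 s, if anything falls off the work surface, if the arm or the gripper's body presses on something with over 40 N, if the wrist force passes 120 N, or if a joint passes its speed limit or range.

## Working session

There is one attempt and no reset: what is moved stays moved. The work goes in short steps, Python scripts to look and compute and a tool call to move; the robot and the scene stay as the last step left them, time stands still between calls to the robot, and variables do not carry over. Pictures are saved under pics/ and viewed, at most 10 in all, crops included, and the job is handed in when it is done.

Besides the shell and the picture viewer there is one more tool, called by a JSON object that holds its "fn" and its "kwargs", one argument or row to a line. arm_command: Moves the arm, as the interface text tells. Its arguments: {"type":"object","properties":{"plan":{"type":"string"},"hand":{"type":"number"},"grip_force":{"type":"number"}},"required":["plan"]}

```bash
mkdir -p pics; cat > h.py <<'E'
import numpy as np, cv2
from scipy.spatial.transform import Rotation as R
from bench import r, eyes, ticket
def pose():
    o=r.get_obs(); T=np.eye(4); T[:3,:3]=R.from_rotvec(o['orientation']).as_matrix(); T[:3,3]=o['tcp_pos']; return T,o
def cam(name):
    T,o=pose(); c=eyes.calibration(name); p,d=eyes.grab_frame(name)
    if name=='wrist': M=T@np.array(c['tool_from_camera'])
    else:
        M=np.eye(4); a=np.array(c['attitude'],float)
        M[:3,:3]=a if a.shape==(3,3) else R.from_rotvec(a).as_matrix(); M[:3,3]=c['origin']
    f=p.shape[0]/2/np.tan(np.radians(c['fov_y'])/2)
    K=np.array([[f,0,c['cx']],[0,f,c['cy']],[0,0,1.]])
    return p,d,dict(K=K,k1=c['k1'],M=M)
def dirs(C,uv):
    uv=np.asarray(uv,float).reshape(-1,2)
    xy=(uv-C['K'][:2,2])/C['K'][0,0]; rd=np.linalg.norm(xy,axis=1); q=rd.copy()
    for _ in range(30): q=rd/(1+C['k1']*q*q)
    s=xy/(1+C['k1']*q*q)[:,None]
    return np.c_[s[:,0],-s[:,1],-np.ones(len(s))]
def onplane(C,uv,z):
    w=dirs(C,uv)@C['M'][:3,:3].T; o=C['M'][:3,3]
    return o+w*((z-o[2])/w[:,2])[:,None]
def cloud(C,d):
    v,u=np.mgrid[:d.shape[0],:d.shape[1]]
    P=dirs(C,np.c_[u.ravel(),v.ravel()])*d.reshape(-1,1)
    return (P@C['M'][:3,:3].T+C['M'][:3,3]).reshape(*d.shape,3)
def save(n,p): cv2.imwrite('pics/'+n+'.png',p[...,::-1])
E
python3 - <<'E'
from h import *
print(eyes.calibration('top'));print(eyes.calibration('wrist'));o=r.get_obs();print({k:np.round(v,3) for k,v in o.items()})
for n in('scene','top'):
    p,d,C=cam(n);save(n+'1',p);np.savez(n+'1.npz',p=p,d=d,**C);print(n,C['M'][:3,3],(d>0).mean())
E
```

```text
{'fov_y': 51.22419248086591, 'cx': 258.2582323050291, 'cy': 193.55558610688695, 'k1': -0.08545303264714581, 'origin': array([ 0.33942986, -0.00841417,  1.13298711]), 'attitude': array([ 0.06576214, -0.08306069, -1.59786175])}
{'fov_y': 63.509738224101525, 'cx': 252.8913111846763, 'cy': 192.37192949969213, 'k1': -0.020662367098084486, 'tool_from_camera': array([[ 4.50092765e-05,  9.55184059e-01,  2.96012520e-01,
         7.71145649e-02],
       [ 9.99999545e-01, -3.24975262e-04,  8.96590230e-04,
        -9.48738706e-04],
       [ 9.52605442e-04,  2.96012345e-01, -9.55183639e-01,
        -1.28811269e-01],
       [ 0.00000000e+00,  0.00000000e+00,  0.00000000e+00,
         1.00000000e+00]])}
{'clock': np.float64(0.0), 'joints': array([-1.393,  0.478,  0.022,  1.556, -0.012,  1.109, -0.083]), 'qvel': array([-0.   , -0.   ,  0.001,  0.001,  0.   , -0.   ,  0.   ]), 'tau': array([ 1.0000e-03, -5.9646e+01,  1.6080e+00, -2.8119e+01,  1.2000e-02,
        9.0000e-03,  0.0000e+00]), 'tcp_pos': array([0.19 , 0.647, 0.244]), 'orientation': array([-4.470e-01, -3.109e+00,  3.000e-03]), 'contact_force': array([-0.19 , -0.641,  0.402]), 'moment': array([-0.015,  0.007,  0.021]), 'gripper_force': np.float64(0.0), 'grip_width': np.float64(0.085)}
scene [ 0.01032074 -0.4813604   0.84410623] 0.9959615071614584
top [ 0.33942986 -0.00841417  1.13298711] 0.996002197265625
```

View pics/top1.png

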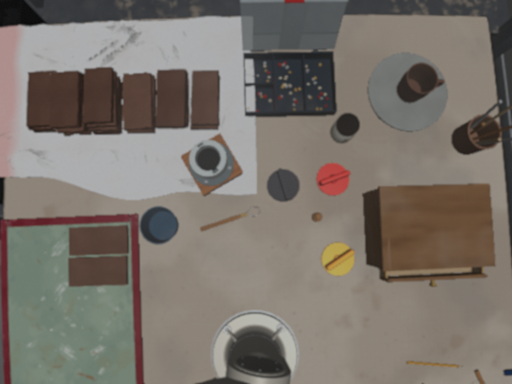

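View pics/scene1.png

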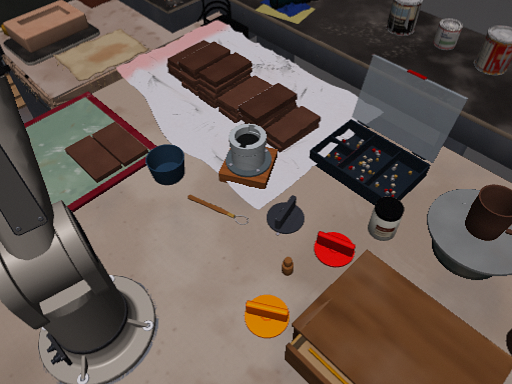

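```bash
cat > m.py <<'E'
from h import *
def ld(n):
    z=np.load(n+'.npz'); return z['p'],z['d'],dict(K=z['K'],k1=float(z['k1']),M=z['M'])
E
python3 - <<'E'
from m import *
for n,pts in(('top1',dict(base=(255,350),barrel=(211,160),cap=(283,185),red=(333,180),yel=(338,260),jar=(347,124),bowl=(159,226),stamp=(317,217),tool=(230,220),bench=(300,320),tl=(70,250))),('scene1',dict(barrel=(247,140),cap=(286,215),red=(335,250),jar=(385,215),base=(95,330),arm=(60,250),bench=(200,280)))):
    p,d,C=ld(n);P=cloud(C,d)
    for k,(u,v) in pts.items(): print(n,k,P[v,u].round(3),onplane(C,(u,v),0)[0].round(3),p[v,u])
T,o=pose();print(T.round(3));p,d,C=cam('wrist');save('w1',p)
E
```

```text
top1 base [ 0.069 -0.002  0.2  ] [ 0.011 -0.001  0.   ] [54 53 50]
top1 barrel [0.528 0.099 0.103] [0.547 0.11  0.   ] [52 51 51]
top1 cap [ 0.461 -0.088  0.07 ] [ 0.469 -0.094  0.   ] [67 67 69]
top1 red [ 0.471 -0.224  0.069] [ 0.48  -0.238  0.   ] [148  59  55]
top1 yel [ 0.257 -0.228  0.066] [ 0.252 -0.242  0.   ] [179 137  65]
top1 jar [ 0.618 -0.264  0.093] [ 0.643 -0.287  0.   ] [41 39 36]
top1 bowl [0.362 0.261 0.001] [0.362 0.261 0.   ] [58 72 84]
top1 stamp [ 0.374 -0.18   0.046] [ 0.375 -0.187  0.   ] [120  90  64]
top1 tool [0.373 0.059 0.008] [0.374 0.06  0.   ] [122  95  72]
top1 bench [ 0.089 -0.129 -0.002] [ 0.089 -0.129  0.   ] [147 139 129]
top1 tl [0.301 0.505 0.029] [0.3   0.519 0.   ] [86 66 57]
scene1 barrel [0.533 0.109 0.105] [0.608 0.193 0.   ] [16 18 19]
scene1 cap [ 0.01  -0.481  0.844] [ 0.489 -0.075 -0.   ] [16 17 20]
scene1 red [ 0.474 -0.238  0.038] [ 0.496 -0.227  0.   ] [94  3  4]
scene1 jar [ 0.59  -0.276  0.096] [ 0.664 -0.25   0.   ] [8 9 8]
scene1 base [-0.006 -0.069  0.123] [-0.009  0.001  0.   ] [48 44 43]
scene1 arm [ 0.024 -0.047  0.331] [0.033 0.234 0.   ] [139 131 124]
scene1 bench [ 0.22  -0.062 -0.002] [ 0.22  -0.063  0.   ] [155 139 128]
[[-0.959  0.282 -0.     0.19 ]
 [ 0.282  0.959 -0.002  0.647]
 [-0.    -0.002 -1.     0.244]
 [ 0.     0.     0.     1.   ]]
```

View pics/w1.png

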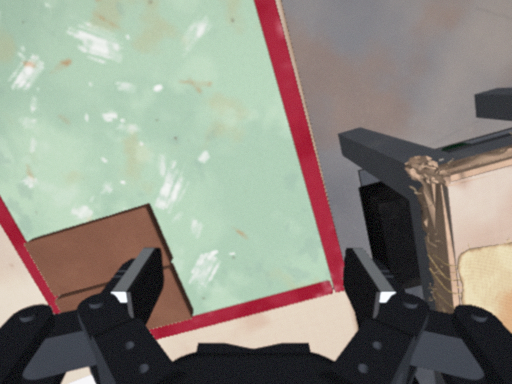

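```bash
python3 - <<'E'
from m import *
p,d,C=ld('top1');P=cloud(C,d)
X,Y,Z=P[...,0],P[...,1],P[...,2]
m=(np.hypot(X-.465,Y+.09)<.07)&(Z>.052)&(Z<.08)
q=P[m];print('bar',m.sum(),q.mean(0),cv2.minAreaRect(q[:,:2].astype(np.float32)*1000))
m=(np.hypot(X-.465,Y+.09)<.07)&(Z>.02)
print('flange',cv2.minEnclosingCircle(P[m][:,:2].astype(np.float32)*1000))
m=(np.hypot(X-.53,Y-.11)<.08)&(Z>.118)&(Z<.135)
q=P[m];print('rim',m.sum(),q.mean(0),cv2.minEnclosingCircle(q[:,:2].astype(np.float32)*1000))
a=cv2.resize(p[110:240,160:370],None,fx=3.8,fy=3.8,interpolation=cv2.INTER_CUBIC);save('crop',a)
E
```

```text
bar 179 [ 0.46499716 -0.09083409  0.06684723] ((466.25616455078125, -91.42398071289062), (85.6414566040039, 14.467305183410645), 15.23587417602539)
flange ((465.5656433105469, -91.56157684326172), 46.02021789550781)
rim 548 [0.53023229 0.10610692 0.12361092] ((531.0595092773438, 106.27507019042969), 48.39202880859375)
```

View pics/crop.png

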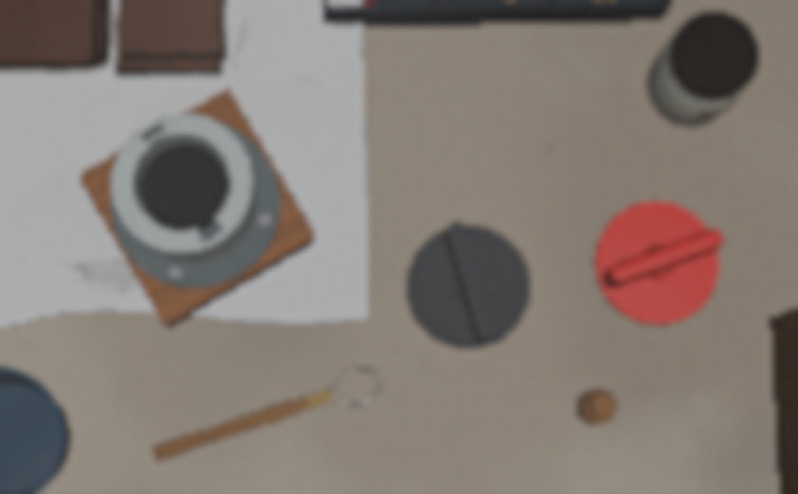

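The crop shows the grey steel cap at crop (468,285), which fits the description. The red one (657,262), and the yellow/orange one at top-view (338,260), are look-alikes. The barrel slots show at crop (152,130) and (207,228), about 29° in the world.

{"fn": "arm_command", "kwargs": {
  "plan": "-0.0437 -0.0245 0 0;-0.0437 -0.0245 0 0;-0.0437 -0.0245 0 0;-0.0437 -0.0245 0 0;-0.0437 -0.0245 0 0;-0.0437 -0.0245 0 0;-0.0437 -0.0245 0 0;-0.0437 -0.0245 0 0;-0.02 -0.0463 -0.011 0;-0.02 -0.0463 -0.011 0;-0.02 -0.0463 -0.011 0;-0.02 -0.0463 -0.011 0;-0.02 -0.0463 -0.011 0;0 0 0 -10.5;0 0 0 -10.5;0 0 0 -10.5;0 0 0 0;0 0 0 0",
  "hand": -1
}}

```text
clock: 2.4
tcp_pos: [0.501, 0.1107, 0.3002]
orientation: [0.408, -3.115, 0.0]
contact_force: [0.7, -0.9, -0.6]
grip_width: 0.0857
gripper_force: 0.0
```

```bash
python3 - <<'E'
from m import *
T,o=pose();print(T.round(4),o['joints'].round(3))
p,d,C=cam('wrist');save('w2',p);np.savez('w2.npz',p=p,d=d,**C)
P=cloud(C,d);X,Y,Z=P[...,0],P[...,1],P[...,2]
m=(np.hypot(X-.53,Y-.106)<.06)&(Z>.115)&(Z<.135)
print('rim z',np.median(Z[m]),cv2.minEnclosingCircle(P[m][:,:2].astype(np.float32)*1000))
E
```

```text
[[-9.663e-01 -2.575e-01 -3.000e-04  5.010e-01]
 [-2.575e-01  9.663e-01 -1.000e-04  1.107e-01]
 [ 3.000e-04 -0.000e+00 -1.000e+00  3.002e-01]
 [ 0.000e+00  0.000e+00  0.000e+00  1.000e+00]] [-0.53   0.154  0.215  1.882 -0.037  1.11   1.531]
rim z 0.12503691776590392 ((529.5332641601562, 104.51165771484375), 48.0100212097168)
```

View pics/w2.png

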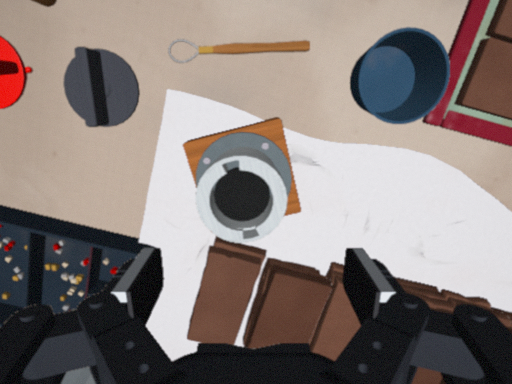

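```bash
cat >> m.py <<'E'
def proj(C,P):
    P=np.asarray(P,float).reshape(-1,3); q=(P-C['M'][:3,3])@C['M'][:3,:3]
    s=np.c_[q[:,0],-q[:,1]]/-q[:,2:]; s=s*(1+C['k1']*(s**2).sum(1))[:,None]
    return s*C['K'][0,0]+C['K'][:2,2]
def slots(p,C,c,rr=(.036,.0415)):
    th=np.radians(np.arange(0,360)); acc=0; g=cv2.cvtColor(p,cv2.COLOR_RGB2GRAY).astype(np.float32)
    for rad in np.linspace(*rr,8):
        uv=proj(C,np.c_[c[0]+rad*np.cos(th),c[1]+rad*np.sin(th),np.full(360,.125)]).astype(np.float32)
        acc=acc+cv2.remap(g,uv[:,0],uv[:,1],cv2.INTER_LINEAR).ravel()/8
    return acc
def barfit(P,c):
    X,Y,Z=P[...,0],P[...,1],P[...,2]
    m=(np.hypot(X-c[0],Y-c[1])<.07)&(Z>.060)&(Z<.08); q=P[m]
    m2=(np.hypot(X-c[0],Y-c[1])<.06)&(Z>.025)
    return m.sum(),np.median(q[:,2]),cv2.minAreaRect(q[:,:2].astype(np.float32)*1000),cv2.minEnclosingCircle(P[m2][:,:2].astype(np.float32)*1000)
E
python3 - <<'E'
from m import *
p,d,C=ld('w2');P=cloud(C,d)
a=slots(p,C,(.5295,.1045))
print(np.round(a[::3]).astype(int).tolist())
print(barfit(P,(.465,-.091)))
E
```

```text
[214, 212, 212, 211, 208, 209, 157, 116, 115, 115, 114, 113, 114, 115, 172, 213, 210, 212, 213, 213, 214, 214, 215, 215, 216, 215, 213, 213, 213, 214, 213, 214, 214, 216, 215, 215, 215, 215, 214, 214, 213, 213, 214, 214, 214, 215, 215, 214, 214, 213, 214, 213, 213, 214, 212, 214, 215, 215, 215, 214, 213, 214, 213, 212, 215, 205, 127, 109, 110, 112, 116, 113, 89, 104, 199, 216, 212, 216, 214, 213, 213, 214, 214, 214, 214, 213, 213, 214, 214, 213, 215, 213, 214, 215, 214, 214, 215, 215, 215, 216, 216, 216, 215, 215, 216, 216, 216, 216, 215, 214, 213, 213, 213, 212, 212, 212, 213, 214, 215, 215]
(np.int64(1205), np.float64(0.06927358139367257), ((463.8663024902344, -91.44242095947266), (85.90544128417969, 14.690091133117676), 15.636362075805664), ((464.1545104980469, -92.67908477783203), 46.438262939453125))
```

{"fn": "arm_command", "kwargs": {
  "plan": "0.0218 -0.0464 0 0;0.0218 -0.0464 0 0;0.0218 -0.0464 0 0;0.0218 -0.0464 0 0;0 0 0.05 -0.5;0 0 0.05 0;0 0 0.04 0;0 0 0 0;0 0 0 0"
}}

```text
clock: 3.58
tcp_pos: [0.4664, -0.0913, 0.1616]
orientation: [-0.425, 3.111, -0.001]
contact_force: [0.7, -0.2, 0.9]
grip_width: 0.0853
gripper_force: 0.0
```

```bash
python3 - <<'E'
from m import *
T,o=pose();print(T.round(4))
p,d,C=cam('wrist');save('w3',p)
P=cloud(C,d);b=barfit(P,(.465,-.091));print(b)
g=T[:3,:3].T@(np.r_[np.array(b[2][0])/1000,.052]-T[:3,3]);print('to bar in tool',g)
E
```

```text
[[-9.633e-01 -2.685e-01  1.700e-03  4.664e-01]
 [-2.685e-01  9.633e-01 -1.000e-04 -9.130e-02]
 [-1.600e-03 -6.000e-04 -1.000e+00  1.616e-01]
 [ 0.000e+00  0.000e+00  0.000e+00  1.000e+00]]
(np.int64(1988), np.float64(0.06942678245853176), ((464.4599914550781, -92.71720123291016), (85.16816711425781, 14.020228385925293), 15.000146865844727), ((464.9678955078125, -91.00776672363281), 59.9941291809082))
to bar in tool [ 0.00238855 -0.00076252  0.10959599]
```

View pics/w3.png

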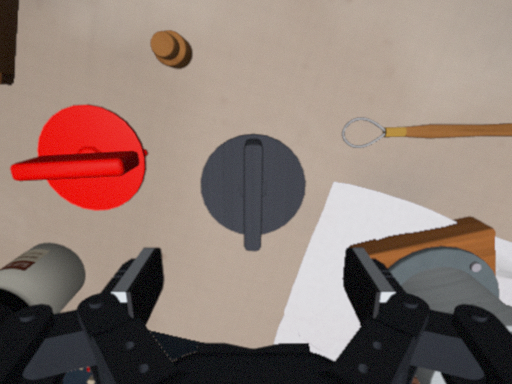

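{"fn": "arm_command", "kwargs": {
  "plan": "0.002 -0.0005 0.04 0.3;0 0 0.04 0;0 0 0.0295 0;0 0 0 0;0 0 0 0"
}}

```text
clock: 4.25
tcp_pos: [0.4651, -0.0924, 0.0525]
orientation: [-0.418, 3.111, -0.001]
contact_force: [-0.0, -0.1, -0.1]
grip_width: 0.0851
gripper_force: 0.0
```

{"fn": "arm_command", "kwargs": {
  "plan": "0 0 0 0;0 0 0 0;0 0 0 0;0 0 0 0;0 0 0 0;0 0 0 0;0 0 0 0;0 0 0 0",
  "hand": 1,
  "grip_force": 90
}}

```text
clock: 5.25
tcp_pos: [0.4638, -0.0922, 0.051]
orientation: [-0.419, 3.113, 0.0]
contact_force: [-0.3, 0.1, 5.6]
grip_width: 0.0128
gripper_force: 87.6
```

{"fn": "arm_command", "kwargs": {
  "plan": "0 0 -0.02 0;0 0 -0.05 0;0 0 -0.06 0;0 0 -0.06 0;0 0 0 0;0 0 0 0;0 0 0 0"
}}

```text
clock: 6.12
tcp_pos: [0.4621, -0.0921, 0.2387]
orientation: [0.418, -3.109, -0.001]
contact_force: [0.6, -0.3, -3.0]
grip_width: 0.0126
gripper_force: 88.6
```

```bash
python3 - <<'E'
from m import *
T,o=pose();print(T.round(4),o['contact_force'],o['moment'])
p,d,C=cam('wrist');save('w4',p);np.savez('w4.npz',p=p,d=d,T=T,**C)
P=cloud(C,d);L=(P-T[:3,3])@T[:3,:3]
m=(np.hypot(L[...,0],L[...,1])<.06)&(L[...,2]>.012)&(L[...,2]<.04);q=L[m]
print(m.sum(),np.median(q[:,2]),np.percentile(q[:,2],[5,95]),q[:,:2].min(0),q[:,:2].max(0))
A=np.c_[q[:,:2],np.ones(len(q))];print('plane',np.linalg.lstsq(A,q[:,2],rcond=None)[0])
print(np.degrees(np.arctan2(T[1,0],T[0,0])))
E
```

```text
[[-9.644e-01 -2.643e-01 -4.400e-03  4.621e-01]
 [-2.643e-01  9.644e-01 -2.000e-04 -9.210e-02]
 [ 4.300e-03  1.000e-03 -1.000e+00  2.387e-01]
 [ 0.000e+00  0.000e+00  0.000e+00  1.000e+00]] [ 0.59055025 -0.29027083 -3.03414718] [ 0.01978951 -0.0559496  -0.00219963]
10955 0.019268994992853308 [0.01826411 0.02033664] [-0.04557302 -0.04563096] [0.04507455 0.04529812]
plane [0.00241977 0.00118766 0.01924781]
-164.67640526548792
```

View pics/w4.png

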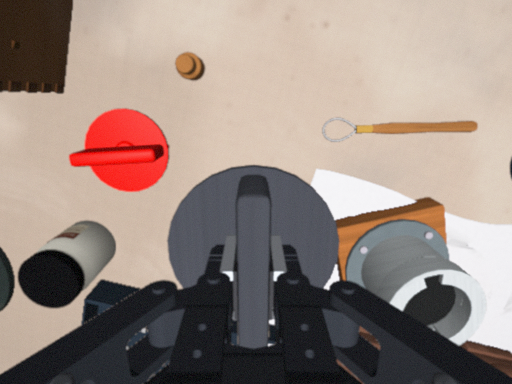

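The cap is held upright and centred (flange round pixel (253,240)); nothing else touched. Next I look at the barrel from close by.

{"fn": "arm_command", "kwargs": {
  "plan": "-0.0333 0.0322 0 0;-0.0333 0.0322 0 0;-0.0333 0.0322 0 0;-0.0333 0.0322 0 0;-0.0333 0.0322 0 0;-0.0333 0.0322 0 0;0 0 0 -7.25;0 0 0 -7.25;0 0 0 0;0 0 0 0;0 0 0 0;0 0 0 0"
}}

```text
clock: 7.68
tcp_pos: [0.6052, 0.1469, 0.2407]
orientation: [0.807, -3.036, -0.0]
contact_force: [0.0, -0.5, -4.1]
grip_width: 0.013
gripper_force: 88.4
```

```bash
cat > s.py <<'E'
from m import *
T,o=pose();print(T.round(4),o['contact_force'],np.degrees(np.arctan2(T[1,0],T[0,0]))%360)
p,d,C=cam('wrist');save('w5',p);np.savez('w5.npz',p=p,d=d,T=T,**C)
P=cloud(C,d);X,Y,Z=P[...,0],P[...,1],P[...,2]
m=(np.hypot(X-.53,Y-.105)<.06)&(Z>.118)&(Z<.132);q=P[m]
hull=cv2.convexHull(q[:,:2].astype(np.float32)*1000);print('rim',m.sum(),np.median(q[:,2]),cv2.minEnclosingCircle(hull),q.min(0),q.max(0))
c=np.array(cv2.minEnclosingCircle(hull)[0])/1000
a=slots(p,C,c);lo=a<165
th=np.radians(np.arange(360))[lo];print('slots',np.degrees(np.angle(np.exp(2j*th).mean())/2),np.where(np.diff(lo.astype(int)))[0])
g=T[:3,:3].T@(np.r_[c,0]-T[:3,3]);print('shift in tool',g[:2])
L=(P-T[:3,3])@T[:3,:3]
m=(np.hypot(L[...,0],L[...,1])<.06)&(L[...,2]>.012)&(L[...,2]<.04);k=L[m];print('cap',k[:,:2].min(0),k[:,:2].max(0))
E
python3 s.py
```

```text
[[-8.679e-01 -4.968e-01 -1.000e-04  6.052e-01]
 [-4.968e-01  8.679e-01 -0.000e+00  1.469e-01]
 [ 1.000e-04  0.000e+00 -1.000e+00  2.407e-01]
 [ 0.000e+00  0.000e+00  0.000e+00  1.000e+00]] [ 5.77556615e-05 -4.90748859e-01 -4.14381049e+00] 209.78701253284663
rim 6733 0.12512609472361846 ((529.600830078125, 104.88585662841797), 48.10883331298828) [0.48170243 0.05780821 0.11802719] [0.5773713  0.15249226 0.12752289]
slots 29.244732735705924 [ 18  40 197 220]
shift in tool [0.08643165 0.00106759]
cap [-0.04609623 -0.04504268] [0.04499846 0.04595668]
```

View pics/w5.png

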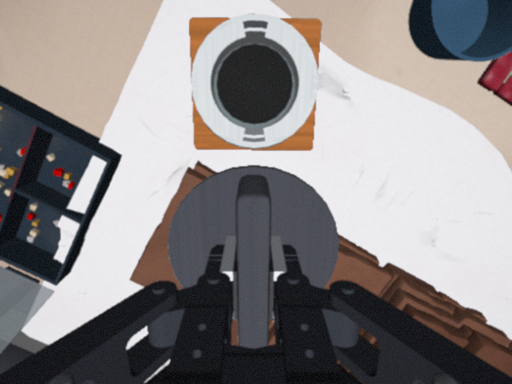

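{"fn": "arm_command", "kwargs": {
  "plan": "0.029 0.0003 0 0.4;0.029 0.0003 0 0;0.0288 0 0 0;0 0 0.03 0;0 0 0.025 0;0 0 0 0;0 0 0 0;0 0 0 0"
}}

```text
clock: 8.72
tcp_pos: [0.5303, 0.1049, 0.187]
orientation: [-0.797, 3.036, 0.0]
contact_force: [0.2, 1.0, -3.4]
grip_width: 0.0129
gripper_force: 88.2
```

```bash
python3 - <<'E'
from m import *
T,o=pose();print(T.round(4),o['contact_force'],o['moment'],np.degrees(np.arctan2(T[1,0],T[0,0]))%360)
p,d,C=cam('scene');np.savez('s2.npz',p=p,d=d,**C)
uv=proj(C,[[.53,.105,.14]])[0].astype(int);print(uv)
save('s2',cv2.resize(p[uv[1]-60:uv[1]+60,uv[0]-80:uv[0]+80],None,fx=5,fy=5,interpolation=cv2.INTER_CUBIC))
E
```

```text
[[-8.711e-01 -4.912e-01  2.100e-03  5.303e-01]
 [-4.912e-01  8.711e-01  8.000e-04  1.049e-01]
 [-2.200e-03 -3.000e-04 -1.000e+00  1.870e-01]
 [ 0.000e+00  0.000e+00  0.000e+00  1.000e+00]] [ 0.15753842  0.95691093 -3.43760035] [-0.00028818  0.01523802  0.00161521] 209.41756669368212
[246 131]
```

View pics/s2.png

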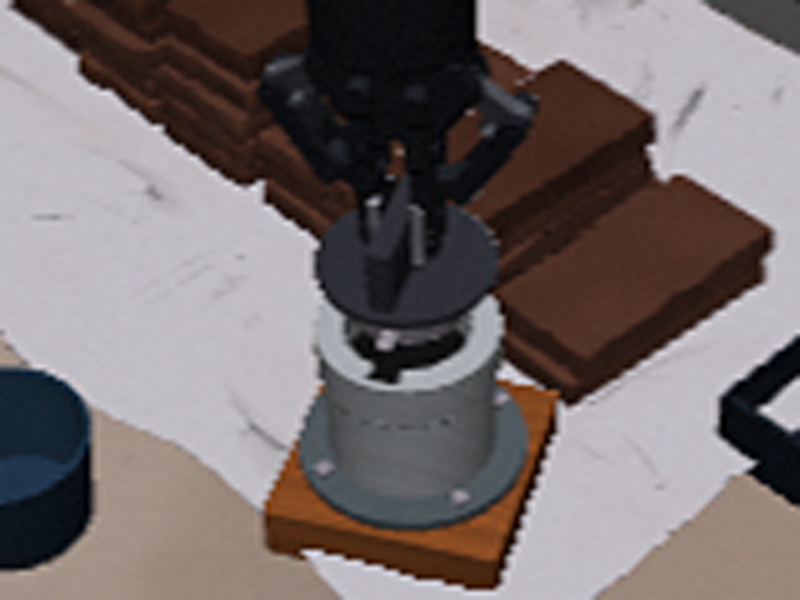

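{"fn": "arm_command", "kwargs": {
  "plan": "0.0005 0 0.003 0;0 0 0.003 0;0 0 0.003 0;0 0 0.003 0;0 0 0.003 0;0 0 0 0;0 0 0 0"
}}

```text
clock: 9.65
tcp_pos: [0.529, 0.1044, 0.1708]
orientation: [-0.798, 3.039, 0.0]
contact_force: [-0.2, 0.4, -4.2]
grip_width: 0.0127
gripper_force: 88.2
```

{"fn": "arm_command", "kwargs": {
  "plan": "0 0 0.002 0;0 0 0.002 0;0 0 0.002 0;0 0 0.002 0;0 0 0 0;0 0 0 0"
}}

```text
clock: 10.4
tcp_pos: [0.529, 0.1044, 0.1628]
orientation: [-0.798, 3.038, 0.0]
contact_force: [-0.9, -0.0, -3.5]
grip_width: 0.0129
gripper_force: 88.2
```

{"fn": "arm_command", "kwargs": {
  "plan": "0 0 0.001 0;0 0 0.001 0;0 0 0.0005 0;0 0 0 0;0 0 0 0"
}}

```text
clock: 11.02
tcp_pos: [0.529, 0.1044, 0.1603]
orientation: [-0.798, 3.039, 0.0]
contact_force: [-0.8, 0.2, -3.5]
grip_width: 0.0131
gripper_force: 88.2
```

{"fn": "arm_command", "kwargs": {
  "plan": "0 0 0.0005 0;0 0 0.0005 0;0 0 0 0;0 0 0 0"
}}

```text
clock: 11.52
tcp_pos: [0.529, 0.1044, 0.1593]
orientation: [-0.798, 3.039, 0.0]
contact_force: [0.9, 0.4, -4.2]
grip_width: 0.0128
gripper_force: 88.2
```

{"fn": "arm_command", "kwargs": {
  "plan": "0 0 0.0004 0;0 0 0.0004 0;0 0 0 0;0 0 0 0"
}}

```text
clock: 12.02
tcp_pos: [0.529, 0.1044, 0.1585]
orientation: [0.798, -3.039, -0.0]
contact_force: [-0.6, -0.7, -3.6]
grip_width: 0.0127
gripper_force: 88.2
```

{"fn": "arm_command", "kwargs": {
  "plan": "0 0 0.0004 0;0 0 0.0004 0;0 0 0 0;0 0 0 0"
}}

```text
clock: 12.52
tcp_pos: [0.529, 0.1044, 0.1577]
orientation: [-0.798, 3.039, 0.0]
contact_force: [-0.3, -0.6, -4.6]
grip_width: 0.0125
gripper_force: 88.2
```

{"fn": "arm_command", "kwargs": {
  "plan": "0 0 0.0003 0;0 0 0.0003 0;0 0 0 0;0 0 0 0"
}}

```text
clock: 13.02
tcp_pos: [0.529, 0.1044, 0.1571]
orientation: [-0.798, 3.039, 0.0]
contact_force: [0.2, 0.2, -2.8]
grip_width: 0.0127
gripper_force: 88.4
```

{"fn": "arm_command", "kwargs": {
  "plan": "0 0 0.0003 0;0 0 0.0003 0;0 0 0 0;0 0 0 0"
}}

```text
clock: 13.52
tcp_pos: [0.5291, 0.1044, 0.1566]
orientation: [-0.798, 3.038, 0.0]
contact_force: [0.2, -0.3, -1.8]
grip_width: 0.0127
gripper_force: 88.6
```

{"fn": "arm_command", "kwargs": {
  "plan": "0 0 0.0002 0;0 0 0 0;0 0 0 0"
}}

```text
clock: 13.9
tcp_pos: [0.5291, 0.1044, 0.1565]
orientation: [-0.798, 3.038, 0.0]
contact_force: [-0.4, 0.1, -0.8]
grip_width: 0.0127
gripper_force: 88.9
```

```bash
cat > st.py <<'E'
from m import *
T,o=pose();print(o['clock'],T[:3,3].round(4),'F',o['contact_force'].round(1),'M',o['moment'].round(3),'yaw',(np.degrees(np.arctan2(T[1,0],T[0,0]))%360).round(2),'tau7',o['tau'][6].round(3),'q7',o['joints'][6].round(3))
E
python3 st.py
```

```text
13.9 [0.5291 0.1044 0.1565] F [-0.4  0.1 -0.8] M [-0.005  0.015 -0.046] yaw 209.42 tau7 0.002 q7 1.88
```

{"fn": "arm_command", "kwargs": {
  "plan": "0 0 0 4;0 0 0 4;0 0 0 4;0 0 0 0;0 0 0 0"
}}

```text
clock: 14.52
tcp_pos: [0.5291, 0.1045, 0.1564]
orientation: [-0.478, 3.105, 0.0]
contact_force: [-0.2, 0.5, 0.1]
grip_width: 0.0126
gripper_force: 89.0
```

```bash
python3 st.py
```

```text
14.525 [0.5291 0.1045 0.1564] F [-0.2  0.5  0.1] M [-0.033 -0.052 -0.019] yaw 197.5 tau7 -0.006 q7 1.694
```

{"fn": "arm_command", "kwargs": {
  "plan": "0 0 0 2;0 0 0 2;0 0 0 2;0 0 0 2;0 0 0 0"
}}

```text
clock: 15.15
tcp_pos: [0.5291, 0.1044, 0.1564]
orientation: [-0.257, 3.131, -0.0]
contact_force: [-0.1, 0.4, 0.7]
grip_width: 0.0127
gripper_force: 89.1
```

```bash
python3 st.py
```

```text
15.15 [0.5291 0.1044 0.1564] F [-0.1  0.4  0.7] M [-0.027  0.025  0.041] yaw 189.4 tau7 -0.18 q7 1.569
```

{"fn": "arm_command", "kwargs": {
  "plan": "0 0 0 1;0 0 0 1;0 0 0 1;0 0 0 0"
}}

```text
clock: 15.65
tcp_pos: [0.529, 0.1044, 0.1563]
orientation: [-0.176, 3.137, -0.0]
contact_force: [-0.2, 0.1, 1.6]
grip_width: 0.0128
gripper_force: 89.2
```

```bash
python3 st.py
```

```text
15.65 [0.529  0.1044 0.1563] F [-0.2  0.1  1.6] M [-0.019  0.021  0.033] yaw 186.41 tau7 -0.088 q7 1.523
```

{"fn": "arm_command", "kwargs": {
  "plan": "0 0 0 1;0 0 0 1;0 0 0 1;0 0 0 0"
}}

```text
clock: 16.15
tcp_pos: [0.529, 0.1044, 0.1563]
orientation: [-0.093, 3.14, -0.0]
contact_force: [0.1, 0.2, 2.3]
grip_width: 0.0129
gripper_force: 89.2
```

```bash
python3 st.py
```

```text
16.15 [0.529  0.1044 0.1563] F [0.1 0.2 2.3] M [0.043 0.009 0.017] yaw 183.41 tau7 -0.091 q7 1.477
```

{"fn": "arm_command", "kwargs": {
  "plan": "0 0 -0.0001 1;0 0 0 1;0 0 0 0"
}}

```text
clock: 16.52
tcp_pos: [0.5289, 0.1044, 0.1563]
orientation: [0.039, -3.141, 0.0]
contact_force: [0.9, -0.4, 1.9]
grip_width: 0.0127
gripper_force: 89.1
```

```bash
python3 st.py
```

```text
16.525 [0.5289 0.1044 0.1563] F [ 0.9 -0.4  1.9] M [ 0.002 -0.034 -0.067] yaw 181.41 tau7 -0.089 q7 1.446
```

{"fn": "arm_command", "kwargs": {
  "plan": "0 0 0 1;0 0 0 1;0 0 0 0"
}}

```text
clock: 16.9
tcp_pos: [0.5289, 0.1044, 0.1563]
orientation: [-0.016, -3.141, 0.0]
contact_force: [0.5, -0.8, 0.3]
grip_width: 0.0127
gripper_force: 89.1
```

```bash
python3 st.py
```

```text
16.9 [0.5289 0.1044 0.1563] F [ 0.5 -0.8  0.3] M [ 0.005 -0.05  -0.084] yaw 179.4 tau7 -0.089 q7 1.415
```

{"fn": "arm_command", "kwargs": {
  "plan": "0 0 0 1;0 0 0 1;0 0 0 0"
}}

```text
clock: 17.27
tcp_pos: [0.5289, 0.1044, 0.1564]
orientation: [-0.071, -3.141, 0.0]
contact_force: [-0.5, -0.1, 0.9]
grip_width: 0.013
gripper_force: 89.0
```

```bash
python3 st.py
```

```text
17.275 [0.5289 0.1044 0.1564] F [-0.5 -0.1  0.9] M [0.09  0.002 0.064] yaw 177.41 tau7 -0.088 q7 1.384
```

{"fn": "arm_command", "kwargs": {
  "plan": "0 0 0 1;0 0 0 1;0 0 0 0"
}}

```text
clock: 17.65
tcp_pos: [0.529, 0.1044, 0.1564]
orientation: [-0.126, -3.139, 0.0]
contact_force: [0.2, 0.3, -0.0]
grip_width: 0.0131
gripper_force: 89.0
```

```bash
python3 st.py
```

```text
17.65 [0.529  0.1044 0.1564] F [ 0.2  0.3 -0. ] M [ 0.027  0.027 -0.039] yaw 175.41 tau7 -0.088 q7 1.354
```

{"fn": "arm_command", "kwargs": {
  "plan": "0 0 0 1;0 0 0 1;0 0 0 0"
}}

```text
clock: 18.02
tcp_pos: [0.529, 0.1044, 0.1564]
orientation: [-0.181, -3.136, 0.0]
contact_force: [0.2, 0.0, 0.3]
grip_width: 0.0132
gripper_force: 89.0
```

```bash
python3 st.py
```

```text
18.025 [0.529  0.1044 0.1564] F [0.2 0.  0.3] M [ 0.022 -0.03  -0.016] yaw 173.41 tau7 -0.087 q7 1.323
```

{"fn": "arm_command", "kwargs": {
  "plan": "0 0 0 1;0 0 0 1;0 0 0 0"
}}

```text
clock: 18.4
tcp_pos: [0.529, 0.1043, 0.1564]
orientation: [-0.235, -3.133, 0.0]
contact_force: [0.6, 0.7, -0.1]
grip_width: 0.0125
gripper_force: 88.9
```

```bash
python3 st.py
```

```text
18.4 [0.529  0.1043 0.1564] F [ 0.6  0.7 -0.1] M [ 0.037 -0.037  0.01 ] yaw 171.4 tau7 -0.087 q7 1.292
```

{"fn": "arm_command", "kwargs": {
  "plan": "0 0 0 1;0 0 0 1;0 0 0 1;0 0 0 0"
}}

```text
clock: 18.9
tcp_pos: [0.5289, 0.1044, 0.1564]
orientation: [-0.317, -3.125, 0.0]
contact_force: [-0.1, 0.2, -0.9]
grip_width: 0.0129
gripper_force: 88.9
```

```bash
python3 st.py
```

```text
18.9 [0.5289 0.1044 0.1564] F [-0.1  0.2 -0.9] M [-0.018  0.017  0.041] yaw 168.41 tau7 -0.087 q7 1.246
```

{"fn": "arm_command", "kwargs": {
  "plan": "0 0 0 1;0 0 0 1;0 0 0 1;0 0 0 0"
}}

```text
clock: 19.4
tcp_pos: [0.529, 0.1045, 0.1564]
orientation: [0.399, 3.116, 0.0]
contact_force: [0.7, 1.1, 0.0]
grip_width: 0.0132
gripper_force: 88.9
```

```bash
python3 st.py
```

```text
19.4 [0.529  0.1045 0.1564] F [0.7 1.1 0. ] M [ 0.107 -0.055 -0.067] yaw 165.41 tau7 -0.092 q7 1.2
```

{"fn": "arm_command", "kwargs": {
  "plan": "0 0 0 1;0 0 0 1;0 0 0 0"
}}

```text
clock: 19.77
tcp_pos: [0.529, 0.1045, 0.1564]
orientation: [0.453, 3.109, 0.0]
contact_force: [0.2, 1.2, -0.8]
grip_width: 0.0129
gripper_force: 88.9
```

```bash
python3 st.py
```

```text
19.775 [0.529  0.1045 0.1564] F [ 0.2  1.2 -0.8] M [ 0.293 -0.024 -0.022] yaw 163.41 tau7 -0.091 q7 1.17
```

{"fn": "arm_command", "kwargs": {
  "plan": "0 0 0 1;0 0 0 1;0 0 0 0"
}}

```text
clock: 20.15
tcp_pos: [0.5289, 0.1046, 0.1564]
orientation: [-0.507, -3.1, -0.0]
contact_force: [-0.6, 1.7, -0.1]
grip_width: 0.0128
gripper_force: 88.9
```

```bash
python3 st.py
```

```text
20.15 [0.5289 0.1046 0.1564] F [-0.6  1.7 -0.1] M [ 0.558  0.039 -0.01 ] yaw 161.42 tau7 -0.095 q7 1.139
```

{"fn": "arm_command", "kwargs": {
  "plan": "0 0 0.0001 1;0 0 0 0"
}}

```text
clock: 20.4
tcp_pos: [0.529, 0.1046, 0.1563]
orientation: [-0.534, -3.096, -0.0]
contact_force: [0.2, 2.3, -0.5]
grip_width: 0.0128
gripper_force: 88.9
```

```bash
python3 st.py
```

```text
20.4 [0.529  0.1046 0.1563] F [ 0.2  2.3 -0.5] M [ 0.72   0.083 -0.004] yaw 160.42 tau7 -0.069 q7 1.124
```

{"fn": "arm_command", "kwargs": {
  "plan": "0 0 0.0001 1;0 0 0 0"
}}

```text
clock: 20.65
tcp_pos: [0.529, 0.1046, 0.1563]
orientation: [0.561, 3.091, 0.001]
contact_force: [0.6, 2.8, 0.1]
grip_width: 0.0128
gripper_force: 89.0
```

```bash
python3 st.py
```

```text
20.65 [0.529  0.1046 0.1563] F [0.6 2.8 0.1] M [0.87  0.073 0.024] yaw 159.41 tau7 -0.081 q7 1.109
```

{"fn": "arm_command", "kwargs": {
  "plan": "0 0 0.0001 1;0 0 0 0"
}}

```text
clock: 20.9
tcp_pos: [0.5291, 0.1046, 0.1562]
orientation: [0.588, 3.086, 0.001]
contact_force: [-0.7, 3.3, 1.0]
grip_width: 0.013
gripper_force: 89.1
```

```bash
python3 st.py
```

```text
20.9 [0.5291 0.1046 0.1562] F [-0.7  3.3  1. ] M [0.917 0.127 0.01 ] yaw 158.41 tau7 -0.089 q7 1.094
```

```bash
cat > av.py <<'E'
from m import *
F=[];M=[]
for i in range(8):
    o=r.get_obs();F.append(o['contact_force']);M.append(o['moment']);p,d=eyes.grab_frame('wrist')
print('F',np.mean(F,0).round(2),'M',np.mean(M,0).round(3),'sd',np.std(F,0).round(2),np.std(M,0).round(3))
E
cat > fit.py <<'E'
from m import *
T,o=pose();p,d,C=cam('wrist');P=cloud(C,d);L=(P-T[:3,3])@T[:3,:3];rr=np.hypot(L[...,0],L[...,1])
np.savez('w6.npz',p=p,d=d,T=T,**C)
from scipy.optimize import least_squares
for nm,lo,hi,R0 in(('flange',.010,.024,.046),('rim',.026,.036,.048)):
    m=((rr<.056)&(L[...,2]>lo)&(L[...,2]<hi)&(L[...,0]>-.02)).astype(np.uint8); q=L[m>0]
    h=cv2.convexHull(q[:,:2].astype(np.float32))[:,0]; h=h[(h[:,0]>.0)]
    f=least_squares(lambda v:np.hypot(h[:,0]-v[0],h[:,1]-v[1])-R0,[0,0],loss='soft_l1',f_scale=.0005)
    A=np.c_[q[:,:2],np.ones(len(q))]
    print(nm,len(q),np.median(q[:,2]),'c tool',f.x.round(4),'world',(T[:3,:3]@np.r_[f.x,0]+T[:3,3]).round(4)[:2],'res',np.abs(f.fun).mean(),'plane',np.linalg.lstsq(A,q[:,2],rcond=None)[0].round(4))
E
python3 av.py; python3 fit.py
```

```text
F [-0.25  3.84  0.96] M [1.035 0.106 0.02 ] sd [0.35 0.36 0.48] [0.063 0.035 0.014]
flange 10833 0.019206173495839425 c tool [-0.0015 -0.0013] world [0.53   0.1028] res 0.0002054960769865173 plane [-0.001   0.0001  0.0192]
rim 1704 0.031191905094818964 c tool [-0.0003  0.0005] world [0.5295 0.1049] res 8.813478666282876e-05 plane [ 0.0142 -0.0013  0.0309]
```

{"fn": "arm_command", "kwargs": {
  "plan": "0.0006 0.0008 -0.0001 0;0.0006 0.0008 0 0;0 0 0 0;0 0 0 0"
}}

```text
clock: 21.85
tcp_pos: [0.5288, 0.1051, 0.1562]
orientation: [0.59, 3.085, -0.002]
contact_force: [2.4, -3.0, -0.3]
grip_width: 0.0126
gripper_force: 88.9
```

```bash
python3 st.py; python3 av.py; python3 fit.py
```

```text
21.85 [0.5288 0.1051 0.1562] F [ 2.4 -3.  -0.3] M [-0.601 -0.561 -0.034] yaw 158.36 tau7 0.03 q7 1.09
F [ 1.76 -2.36  0.83] M [-0.589 -0.383 -0.018] sd [0.64 0.47 1.06] [0.044 0.119 0.025]
flange 10806 0.01924533856762073 c tool [-0.0016 -0.0014] world [0.5292 0.1046] res 0.00017354313581557454 plane [0.0016 0.002  0.0192]
rim 1188 0.031387111624530006 c tool [-0.0018 -0.001 ] world [0.5295 0.1049] res 0.00015912671639242904 plane [0.0216 0.0004 0.0308]
```

{"fn": "arm_command", "kwargs": {
  "plan": "0 0 0 1;0 0 0 1;0 0 0 0"
}}

```text
clock: 22.68
tcp_pos: [0.5283, 0.1069, 0.1562]
orientation: [-0.641, -3.075, -0.001]
contact_force: [-0.9, -0.1, 2.0]
grip_width: 0.0123
gripper_force: 89.3
```

```bash
python3 st.py;python3 av.py
```

```text
22.675 [0.5283 0.1069 0.1562] F [-0.9 -0.1  2. ] M [0.317 0.02  0.007] yaw 156.44 tau7 -0.109 q7 1.059
F [-0.49  1.51  2.09] M [0.4   0.074 0.019] sd [0.37 0.76 0.25] [0.074 0.034 0.035]
```

{"fn": "arm_command", "kwargs": {
  "plan": "0 0 0 1;0 0 0 1;0 0 0 0"
}}

```text
clock: 23.45
tcp_pos: [0.5284, 0.1063, 0.1561]
orientation: [-0.696, -3.063, 0.0]
contact_force: [-0.3, 1.2, 0.3]
grip_width: 0.0127
gripper_force: 89.1
```

```bash
python3 st.py;python3 av.py
```

```text
23.45 [0.5284 0.1063 0.1561] F [-0.3  1.2  0.3] M [0.552 0.05  0.015] yaw 154.4 tau7 -0.111 q7 1.029
F [0.18 2.05 0.22] M [ 0.569  0.012 -0.026] sd [0.43 0.66 0.53] [0.033 0.04  0.028]
```

{"fn": "arm_command", "kwargs": {
  "plan": "0 0 0 1;0 0 0 1;0 0 0 0"
}}

```text
clock: 24.22
tcp_pos: [0.5284, 0.1064, 0.1561]
orientation: [-0.749, -3.051, 0.0]
contact_force: [1.5, 1.3, -2.5]
grip_width: 0.0128
gripper_force: 88.6
```

```bash
python3 st.py;python3 av.py
```

```text
24.225 [0.5284 0.1064 0.1561] F [ 1.5  1.3 -2.5] M [ 0.671 -0.152  0.064] yaw 152.41 tau7 -0.191 q7 0.999
F [ 1.15  2.14 -3.04] M [ 0.685 -0.151  0.122] sd [0.62 0.73 0.51] [0.043 0.025 0.042]
```

{"fn": "arm_command", "kwargs": {
  "plan": "0 0 0 1;0 0 0 1;0 0 0 0"
}}

```text
clock: 25.0
tcp_pos: [0.5284, 0.1064, 0.156]
orientation: [-0.802, -3.037, 0.0]
contact_force: [2.5, 3.6, -7.0]
grip_width: 0.0128
gripper_force: 88.0
```

```bash
python3 st.py;python3 av.py;python3 fit.py
```

```text
25.0 [0.5284 0.1064 0.156 ] F [ 2.5  3.6 -7. ] M [ 0.87  -0.435  0.196] yaw 150.41 tau7 -0.3 q7 0.968
F [ 2.45  3.57 -7.84] M [ 0.924 -0.478  0.229] sd [0.35 0.29 0.72] [0.054 0.05  0.023]
flange 10813 0.01924308335386842 c tool [-0.0018 -0.0015] world [0.5291 0.1043] res 0.0002098728171445321 plane [-0.0007 -0.0001  0.0192]
rim 1269 0.031157739560148688 c tool [-0.0018 -0.0007] world [0.5295 0.1049] res 0.00012639630419463346 plane [ 0.02   -0.0004  0.0307]
```

{"fn": "arm_command", "kwargs": {
  "plan": "0 0.0005 0.0002 0;0 0 0.0001 1;0 0 0.0001 1;0 0 0 0"
}}

```text
clock: 25.95
tcp_pos: [0.5285, 0.1066, 0.1558]
orientation: [-0.856, -3.022, 0.0]
contact_force: [0.7, 3.0, -6.0]
grip_width: 0.0128
gripper_force: 88.2
```

```bash
python3 st.py;python3 av.py
```

```text
25.95 [0.5285 0.1066 0.1558] F [ 0.7  3.  -6. ] M [ 0.66  -0.002  0.261] yaw 148.39 tau7 -0.361 q7 0.938
F [-0.47  2.33 -5.08] M [0.612 0.124 0.284] sd [0.51 0.43 0.5 ] [0.043 0.067 0.026]
```

{"fn": "arm_command", "kwargs": {
  "plan": "0 0.0003 0.0002 1;0 0 0.0001 1;0 0 0 0"
}}

```text
clock: 26.72
tcp_pos: [0.5287, 0.1068, 0.1556]
orientation: [-0.908, -3.007, 0.0]
contact_force: [-1.6, 0.8, -1.5]
grip_width: 0.0129
gripper_force: 88.9
```

```bash
python3 st.py;python3 av.py
```

```text
26.725 [0.5287 0.1068 0.1556] F [-1.6  0.8 -1.5] M [0.33  0.578 0.283] yaw 146.38 tau7 -0.391 q7 0.908
F [-2.36  1.05 -0.61] M [0.23  0.644 0.308] sd [0.41 0.45 0.59] [0.051 0.059 0.024]
```

{"fn": "arm_command", "kwargs": {
  "plan": "0 0 0.0001 1;0 0 0.0001 1;0 0 0 0"
}}

```text
clock: 27.5
tcp_pos: [0.529, 0.107, 0.1554]
orientation: [0.961, 2.991, 0.0]
contact_force: [-3.1, 0.8, 2.1]
grip_width: 0.0133
gripper_force: 89.5
```

```bash
python3 st.py;python3 av.py;python3 fit.py
```

```text
27.5 [0.529  0.107  0.1554] F [-3.1  0.8  2.1] M [0.055 0.804 0.305] yaw 144.38 tau7 -0.348 q7 0.877
F [-3.35  0.66  2.76] M [0.077 0.806 0.269] sd [0.38 0.51 0.44] [0.034 0.034 0.029]
flange 10794 0.019193419399820152 c tool [-0.0019 -0.0017] world [0.5295 0.1044] res 0.00018499127974823696 plane [0.0007 0.0024 0.0192]
rim 1373 0.030526140712955223 c tool [-0.0016 -0.0014] world [0.5295 0.1048] res 0.00017055639386501201 plane [ 0.0289 -0.0001  0.0298]
```

{"fn": "arm_command", "kwargs": {
  "plan": "0 0 -0.0002 0;0 0 -0.0001 0;0 0 0 0;0 0 0 0"
}}

```text
clock: 28.45
tcp_pos: [0.529, 0.107, 0.1555]
orientation: [0.96, 2.991, 0.0]
contact_force: [-1.3, 0.3, -0.1]
grip_width: 0.0127
gripper_force: 89.2
```

```bash
python3 st.py;python3 av.py
```

```text
28.45 [0.529  0.107  0.1555] F [-1.3  0.3 -0.1] M [0.119 0.375 0.321] yaw 144.42 tau7 -0.269 q7 0.878
F [-1.07  0.42 -1.13] M [0.104 0.255 0.266] sd [0.44 0.56 0.71] [0.037 0.088 0.026]
```

{"fn": "arm_command", "kwargs": {
  "plan": "0 0 0 0;0 0 0 0;0 0 0 0;0 0 0 0;0 0 0 0;0 0 0 0",
  "hand": -1
}}

```text
clock: 29.6
tcp_pos: [0.5289, 0.107, 0.1556]
orientation: [-0.96, -2.991, -0.0]
contact_force: [-0.3, -0.0, 0.4]
grip_width: 0.0855
gripper_force: 0.0
```

{"fn": "arm_command", "kwargs": {
  "plan": "0 0 -0.005 0;0 0 -0.02 0;0 0 -0.04 0;0 0 -0.04 0;0 0 0 0;0 0 0 0;0 0 0 0"
}}

```text
clock: 30.48
tcp_pos: [0.5281, 0.1069, 0.2595]
orientation: [-0.959, -2.99, 0.002]
contact_force: [0.2, 0.0, -0.3]
grip_width: 0.0852
gripper_force: 0.0
```

```bash
python3 - <<'E'
from m import *
T,o=pose();print(T[:3,3],o['contact_force'].round(1))
p,d,C=cam('wrist');save('w7',p);P=cloud(C,d);X,Y,Z=P[...,0],P[...,1],P[...,2];rr=np.hypot(X-.5295,Y-.105)
def fitp(m):
    q=P[m];A=np.c_[q[:,:2]-[.5295,.105],np.ones(len(q))]
    return m.sum(),np.linalg.lstsq(A,q[:,2],rcond=None)[0].round(4),cv2.minEnclosingCircle(q[:,:2].astype(np.float32)*1000)
print('flange',fitp((rr<.05)&(Z>.128)&(Z<.145)));print('rim',fitp((rr<.053)&(Z>.118)&(Z<.1275)))
q=P[(rr<.07)&(Z>.162)&(Z<.18)];print('bar',np.median(q[:,2]),cv2.minAreaRect(q[:,:2].astype(np.float32)*1000))
E
```

```text
[0.52810002 0.10686026 0.25949142] [ 0.2  0.  -0.3]
flange (np.int64(6827), array([ 0.0008, -0.0012,  0.1363]), ((529.1414794921875, 104.2225112915039), 45.99003982543945))
rim (np.int64(498), array([ 0.0155, -0.011 ,  0.1253]), ((526.9622802734375, 106.85845947265625), 47.65865707397461))
bar 0.173801285066859 ((528.8047485351562, 104.2763442993164), (13.548019409179688, 85.43433380126953), 54.88957595825195)
```

View pics/w7.png

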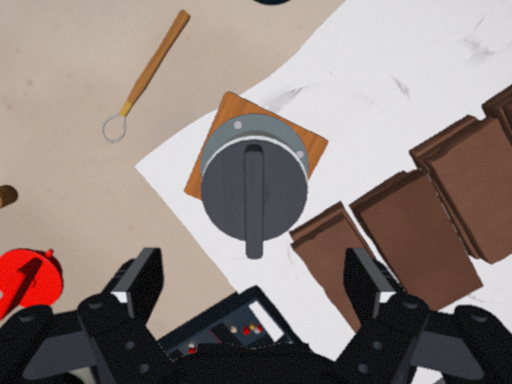

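```bash
python3 -c "
from bench import ticket;print(ticket.hand_in())"
```

```text
the job is handed in; nothing more can be done
None
```

I put the steel cap in the barrel, twisted it about 64° clockwise from the slots (roughly 0.19 rad past first touch) and let it go upright. My estimate of the clamping is 20–28 N, not measured directly. I've handed the job in, but no verdict came back.

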